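# Set the multimeter up on its fold-out stand

## Task

The multimeter is stored on its long side between two cartons. Take it out, swing the stand on its back out until it clicks fully home in its end detent, and stand the meter up on its lower edge and stand on the timber riser, squarely and well inside the edges of the rubber pad, display facing the robot's side of the bench. Leave the two cartons, the two cans and the small jar where they are.

Things in the scene. Friction and masses are not known exactly. Their poses are not given: they have to be found in the camera images.
- meter: Multimeter, 150 x 66 x 38 mm, 0.45 kg, stored on a long side. Own x along its length to the top (display) end, +y out of its back, -y out of its face (display, dial), z across its width, up at the start. Origin: centre of the long side it stands on; the case spans x +-75, y +-19, z 0..66 mm. A fold-out stand lies on its back.
- meter_leg (a joint): The stand: a flap 5.5 mm thick, 46 mm wide (meter z 10..56), hinged on the meter's back about a line parallel to meter z, reaching 110 mm from the hinge; folded it overhangs the bottom end by 15 mm. 0 = flat on the back, grows swinging out; it snaps past a sprung plunger at 0.93 rad and seats in the end detent at 1.105.
- meter_hinge (a point): Point on the stand's hinge axis, in the meter's frame at (20, 22.5, 33) mm.
- meter_foot (a point): Middle of the free end of the stand, 110 mm from the hinge axis, fixed to the stand.
- meter_heel (a point): Middle of the lower edge of the meter's back, in the meter's frame at (-75, 19, 33) mm. Set up, the meter rests on this edge and on the stand's free end, 112 mm behind it, leaning back 23 degrees.
- riser: Low timber riser fixed on the bench: a 200 mm (its x) x 170 mm (its y) board on two side cheeks, with a ribbed black rubber pad 180 x 140 mm in the middle of the board. The pad's top is 82 mm above the origin, which is the centre of the underside on the bench. Its -x side is the side towards the robot.
- box_staples: Plain carton, 60 x 110 x 28 mm, lying on the bench beside the back of the meter; origin at the centre of its underside, y along its 110 mm.
- box_screws: Small carton, 70 x 45 x 30 mm, lying beside the face of the meter; origin at the centre of its underside, x along its 70 mm.
- solvent_can: Flat upright can with screw cap, 58 (x) x 95 (y) x 168 mm high; origin at the centre of its underside.
- drink_can: Upright drink can, 66 mm across, 115 mm high; origin at the centre of its underside.
- small_jar: Small upright jar with a screw lid, 46 mm across, 106 mm high; origin at the centre of its underside.

How it is judged:
On the way:
1. the stand has snapped past its plunger and sits in its end detent (value of joint meter_leg above 1.04 rad), for 0.2 s.
At the end, for the whole second after the job is handed in: Stand in its detent (joint over 1.04 rad). Meter at rest, leaning back 14 to 32 deg; lower back edge and stand's end down on the riser's pad, within 35 mm of its middle line, edge 12-88 mm to the robot's side of its centre, stand's end 12-90 mm to the far side, square within 0.3 rad (value of joint meter_leg above 1.04 rad and angle between meter's own x axis and vertical between 0.25 and 0.56 rad and x of meter_heel in the frame of riser between -0.088 and -0.012 m and x of meter_foot in the frame of riser between 0.012 and 0.09 m and y of meter_heel in the frame of riser between -0.035 and 0.035 m and y of meter_foot in the frame of riser between -0.035 and 0.035 m and z of meter_heel in the frame of riser below 0.09 m and z of meter_foot in the frame of riser below 0.093 m and angle between the z axis of meter and the y axis of riser, either way round below 0.3 rad and linear speed of meter below 0.02 m/s and angular speed of meter below 0.1 rad/s); the robot touches nothing.
It fails at once if a carton is moved more than 30 mm or tipped (distance of any of box_staples, box_screws from where it was at the start of the episode above 0.03 m or angle between any of box_staples, box_screws's own z axis and vertical above 0.4 rad).
It fails at once if the solvent can is moved more than 30 mm or tipped over (distance of solvent_can from where it was at the start of the episode above 0.03 m or angle between solvent_can's own z axis and vertical above 0.4 rad).
It fails at once if the drink can is moved more than 30 mm or tipped over (distance of drink_can from where it was at the start of the episode above 0.03 m or angle between drink_can's own z axis and vertical above 0.4 rad).
It fails at once if the small jar is moved more than 30 mm or tipped over (distance of small_jar from where it was at the start of the episode above 0.03 m or angle between small_jar's own z axis and vertical above 0.4 rad).
It also fails if it takes over 67 s, if anything falls off the work surface, if the arm or the gripper's body presses on something with over 40 N, if the wrist force passes 120 N, or if a joint passes its speed limit or range.

## Robot

A 6-joint arm with a two-finger parallel gripper is mounted at the origin on a cart in front of the work surface, level with it; the furniture and walls round the work are solid. World frame = base frame: x ahead of the robot, y to its left, z up, the work surface at z = 0. Lengths are in m, angles in rad, forces in N, time in s.
With the tool pointing down it reaches from about 0.3 to 0.775 m from the base axis. Payload 14.6 kg.
Tool frame: the origin (TCP) lies at the very end of the fingers, on their centre line; the grasp point (between the pads) lies 19 mm behind it; z points along the fingers, y is the line along which they close (so a half turn about z gives the same grasp; the last joint's range is limited). The gripper opens to 94 mm and grips with 3 to 60 N. Pads are 16 mm wide; open, the fingers measure 119 mm over their backs; the gripper's body (75 mm by 177 mm) begins 78 mm behind the grasp point.
Start: joints at [1.239, 0.3, 1.521, -0, 1.321, -0.067], TCP at [0.144, 0.531, 0.205] pointing down, gripper open.
Joint ranges: [-3.03, 3.03], [-0.79, 2.21], [0.23, 2.52], [-1.04, 4.18], [0, 3.07], [-2.55, 2.55]. Speed limits (rad/s): [2.22, 2.22, 2.57, 3.14, 3.14, 3.14].

## Interface

Orientations are given as [roll, pitch, yaw] about the fixed x, y, z axes, in that order (R = Rz(yaw) Ry(pitch) Rx(roll)).
In Python, from station import ctrl gives the robot as it stands. The module is installed in compiled form; this text tells all that it offers.
- The arm moves only by the tool step_arm, never from a script. Its argument "deltas" is a list of rows, each an object with "dp": the shift along the tool's x, y, z scaled (see below), a list of three; "twist": the turn about the tool's z scaled (see below). In form: [{"dp": [tx, ty, tz], "twist": twist}, ...]. A call has 1 to 12 rows; each row shifts and turns the commanded pose from where the row before left it, along the tool's axes as they then stand; what a row does not reach is not made up. The controller multiplies each number of a shift by 0.04 m and each number of a turn by 4 degrees. A row lasts 1/10 s, in which the tool goes at most 50 mm and 8.59 degrees, less where a joint would pass 70% of its speed; a pose out of reach is approached as far as the arm can. A call with a number of a shift or a turn outside -1 to 1 is refused whole. A call with a gripper value outside its range is refused whole. "gripper" is the opening, from -1 (shut) to 1 (fully open), set as the call begins (left out, the last holds). The fingers move at their own pace and stop on an object; "squeeze" is the grip in N (left out, the last holds). Time passes only in rows, so rows that do not move let the fingers close. It gives the time, the measured TCP pose, the force, the opening and the grip force at its end, in the units of the state.
- ctrl.get_obs(): the state, without advancing time (a new reading comes with each control period).
- ctrl.camera(name): name is "side" or "top"; returns (picture, depth): 420x560x3 uint8, red, green, blue; 420x560 float32, m along the optical axis (not along the pixel's ray), 0 where there is no reading.
- ctrl.get_calibration(name): a dict with "fx", "fy", "cx", "cy" (pixels), "distortion" ([k1, k2, p1, p2, k3] as OpenCV has them; the pictures are not rectified), "world_to_cam" (4x4, takes a point from world to camera coordinates). Camera axes: x right, y down, z forward; pixel columns grow to the right and rows downward; lengths in m; the calibration is good to about 2 mm. A picture is of the moment at which its call begins. get_calibration takes no time and is no camera call.
- ctrl.hand_in(): hands the job in; it is judged then, once.
Trained networks look in the newest picture that a camera, given by its name, has taken for a name from the list of things; names that differ only in an ending like _2 or _b are one class to them, and where a whole thing is asked for, a point or a joint stands for the part that bears it (a point fixed in the world has none). Each returns a list of dicts, best first, with "conf" (0 to 1); they miss things now and then, are a little off and sometimes report something else, mostly with a low value. They report only what shows in the picture. A call takes as long as a camera call.
- ctrl.spot_in(camera, label): "rect" ([left, top, right, bottom] as shares, 0 to 1, of the picture: columns of its width, rows of its height, round what is visible of it).
- ctrl.cut_out(camera, label): "pixels" (420x560 bool, what is visible of it) and "rect" ([left, top, right, bottom] as shares, 0 to 1, of the picture: columns of its width, rows of its height, round what is visible of it).
The state is a dict: "time_s": time; "qpos": joint angles; "joint_vel": joint speeds; "tau": joint torques, N m; "ee_pos": TCP position; "eef_rot": TCP orientation; "force": force on the tool from outside, world axes, zero at the start; "moment": the same for the moment, N m; "grip_width": finger opening in m; "grip_force": force on a finger pad.
Only numpy, scipy, OpenCV 4.12 (cv2) and the standard library are available. Lean on these libraries where they do the work, as an engineer would, in place of code of your own. Each camera call takes 0.05 s, during which the arm holds its last target. There are 200 camera calls.

## Working session

There is one attempt and no reset: what is moved stays moved. The work goes in short steps, Python scripts to look and compute and a tool call to move; the robot and the scene stay as the last step left them, time stands still between calls to the robot, and variables do not carry over. Pictures are saved under pics/ and viewed, at most 10 in all, crops included, and the job is handed in when it is done.

Besides the shell and the picture viewer there is one more tool, called in YAML: its name, and indented under it one key for each argument. step_arm: Moves the arm, as the interface text tells. Its arguments: {"type":"object","properties":{"deltas":{"type":"array"},"gripper":{"type":"number"},"squeeze":{"type":"number"}},"required":["deltas"]}

```bash
mkdir -p pics
cat > h.py <<'E'
import numpy as np, cv2
from station import ctrl
def cloud(cam,depth):
    c=ctrl.get_calibration(cam);K=np.array([[c['fx'],0,c['cx']],[0,c['fy'],c['cy']],[0,0,1]])
    v,u=np.mgrid[0:420,0:560].astype(np.float32)
    n=cv2.undistortPoints(np.stack([u.ravel(),v.ravel()],1)[:,None],K,np.array(c['distortion']))[:,0]
    z=depth.ravel();P=np.c_[n*z[:,None],z,];T=np.linalg.inv(np.array(c['world_to_cam']))
    W=P@T[:3,:3].T+T[:3,3];W[z<=0]=np.nan
    return W.reshape(420,560,3)
def shot(cam,name=None):
    p,d=ctrl.camera(cam)
    if name: cv2.imwrite(f'pics/{name}.png',p[:,:,::-1])
    return p,cloud(cam,d)
E
python3 - <<'E'
from h import *
for cam in('top','side'):
    p,W=shot(cam,cam+'0')
    np.save(cam+'0.npy',W)
    for l in['meter','riser','box_staples','box_screws','solvent_can','drink_can','small_jar','meter_leg']:
        for r in ctrl.cut_out(cam,l)[:2]:
            q=W[r['pixels']];q=q[~np.isnan(q[:,0])]
            if len(q): print(cam,l,round(r['conf'],2),np.round(np.array(r['rect'])*[560,420,560,420]).astype(int),np.percentile(q,[3,50,97],axis=0).round(3).tolist())
print(ctrl.get_obs())
E
```

```text
top meter 0.85 [185 185 239 269] [[0.437, 0.377, 0.018], [0.497, 0.419, 0.065], [0.564, 0.471, 0.068]]
top meter 0.52 [307 144 436 281] [[0.38, 0.055, 0.075], [0.472, 0.142, 0.081], [0.57, 0.225, 0.084]]
top riser 0.7 [187 216 207 270] [[0.437, 0.434, 0.001], [0.469, 0.461, 0.055], [0.521, 0.479, 0.058]]
top riser 0.66 [306 144 431 283] [[0.379, 0.055, 0.075], [0.471, 0.143, 0.081], [0.569, 0.225, 0.084]]
top box_staples 0.69 [133 187 200 229] [[0.52, 0.457, 0.006], [0.56, 0.51, 0.028], [0.6, 0.562, 0.03]]
top box_staples 0.5 [186 185 236 268] [[0.438, 0.378, 0.022], [0.496, 0.419, 0.065], [0.563, 0.471, 0.068]]
top box_screws 0.73 [259 234 279 271] [[0.409, 0.307, 0.001], [0.442, 0.329, 0.03], [0.476, 0.352, 0.033]]
top solvent_can 0.83 [261  98 319 175] [[0.589, 0.215, 0.006], [0.627, 0.259, 0.144], [0.679, 0.297, 0.166]]
top solvent_can 0.56 [185 185 235 272] [[0.437, 0.377, 0.02], [0.496, 0.419, 0.065], [0.563, 0.471, 0.068]]
top drink_can 0.57 [297 260 338 304] [[0.34, 0.225, 0.049], [0.368, 0.256, 0.111], [0.398, 0.284, 0.115]]
top drink_can 0.49 [185 186 236 270] [[0.437, 0.37
[... 1090 characters left out ...]
 0.077], [0.672, 0.191, 0.107]]
{'time_s': 0.9, 'qpos': array([ 1.23940873e+00,  2.99914146e-01,  1.52101211e+00,  1.53597480e-05,
        1.32071781e+00, -6.66246787e-02]), 'joint_vel': array([ 0.00171833, -0.00048066, -0.00085675, -0.00108798,  0.00105439,
       -0.00193082]), 'tau': array([-2.50973520e-03, -5.31643581e+01, -3.52935147e+01,  7.07550184e-02,
        2.11633067e-02,  3.55333469e-06]), 'ee_pos': array([0.14392988, 0.53081314, 0.20543269]), 'eef_rot': array([-3.14154235e+00, -1.82710377e-05,  2.87682594e+00]), 'force': array([-0.44997442,  0.86698047,  0.35815559]), 'moment': array([-0.00166245, -0.04042171, -0.01800096]), 'grip_force': 0.0, 'grip_width': 0.09383704793912426}
```

View pics/top0.png

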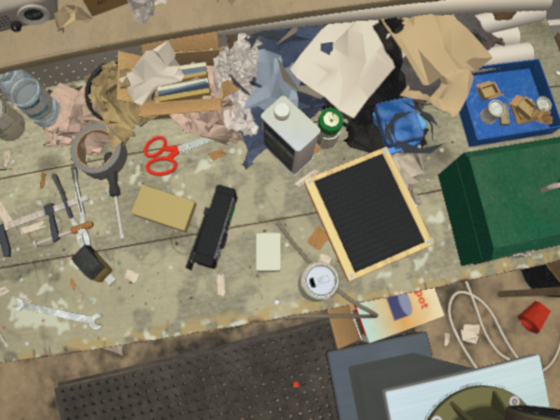

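View pics/side0.png

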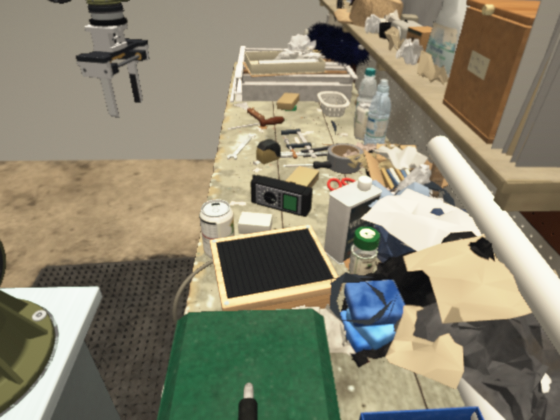

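The top view shows the meter at about px (212,228), standing on its long side with the flap side to the left and its overhang towards the robot. The riser is at (367,213), between the solvent can (290,130), jar (330,122) and drink can (320,282). The side view confirms this, with the display at the far end. Next I'll fit the poses.

```bash
cat >> h.py <<'E'
def rect(q):
    (c,s,a)=cv2.minAreaRect((q[:,:2]*1000).astype(np.float32)); b=cv2.boxPoints((c,s,a))
    return np.round(c,1),np.round(s,1),round(a,1),np.round(b).astype(int).tolist()
def clean(m,W,lo,hi):
    m=cv2.morphologyEx(m.astype(np.uint8),cv2.MORPH_OPEN,np.ones((3,3)))>0
    q=W[m];return q[(q[:,2]>lo)&(q[:,2]<hi)]
E
python3 - <<'E'
from h import *
W=np.load('top0.npy');ctrl.camera('top')
for l,i,lo,hi in[('meter',0,.058,.075),('meter',0,.045,.0585),('riser',1,.076,.09),('box_staples',0,.022,.04),('box_screws',0,.025,.04),('solvent_can',0,.13,.2),('drink_can',0,.1,.12),('small_jar',0,.1,.12),('meter_leg',0,.05,.0605)]:
    r=ctrl.cut_out('top',l)
    if l=='riser': r=[x for x in r if x['rect'][0]>.45]; i=0
    q=clean(r[i]['pixels'],W,lo,hi); print(l,lo,rect(q),len(q),q[:,2].mean().round(3))
# region beside riser left: max height map
V=W.reshape(-1,3);V=V[~np.isnan(V[:,0])]
for x in np.arange(.36,.62,.04):
    print(round(x,2),[round(float(np.max(V[(abs(V[:,0]-x)<.02)&(abs(V[:,1]-y)<.02)][:,2],initial=-1)),3) for y in np.arange(-.04,.5,.04)])
E
```

```text
meter 0.058 (array([500.6, 423.1]), array([ 46.1, 160.4]), 64.1, [[418, 437], [563, 367], [583, 409], [439, 479]]) 1655 0.065
meter 0.045 (array([497. , 422.8]), array([ 47.9, 161.5]), 61.7, [[415, 440], [557, 363], [579, 406], [437, 482]]) 335 0.054
riser 0.076 (array([475.3, 139.1]), array([199.7, 170.6]), 12.7, [[359, 200], [397, 34], [591, 78], [554, 244]]) 9668 0.081
box_staples 0.022 (array([561.9, 512.2]), array([111.6,  61. ]), 62.5, [[509, 477], [563, 449], [615, 548], [561, 576]]) 1725 0.028
box_screws 0.025 (array([443.3, 329.3]), array([43.1, 69.4]), 80.2, [[405, 314], [474, 302], [481, 345], [413, 356]]) 873 0.03
solvent_can 0.13 (array([640.2, 254.8]), array([96.3, 59. ]), 33.0, [[584, 253], [616, 204], [697, 256], [665, 306]]) 1833 0.148
drink_can 0.1 (array([369.4, 252.5]), array([63.2, 62.5]), 79.5, [[333, 227], [394, 216], [406, 278], [344, 289]]) 1137 0.11
small_jar 0.1 (array([650.2, 175.4]), array([43.4, 43.6]), 49.3, [[619, 173], [653, 145], [681, 178], [648, 206]]) 455 0.105
meter_leg 0.05 (array([444.8, 474.2]), array([ 5. , 17.6]), 67.3, [[436, 475], [452, 468], [454, 473], [438, 480]]) 30 0.055
0.36 [0.157, 0.005, 0.004, 0.004, 0.08, 0.084, 0.099, 0.117, 0.118, 0.005, 0.005, 0.005, 0.005, 0.004]
0.4 [0.157, 0.004, 0.085, 0.086, 0.086, 0.086, 0.086, 0.116, 0.117, 0.034, 0.033, 0.005, 0.009, 0.005]
0.44 [0.158, 0.004, 0.083, 0.086, 0.086, 0.086, 0.086, 0.078, 0.013, 0.034, 0.034, 0.059, 0.07, 0.066]
0.48 [0.158, 0.011, 0.08, 0.085, 0.086, 0.087, 0.086, 0.081, 0.013, 0.033, 0.034, 0.07, 0.071, 0.058]
0.52 [0.157, 0.021, 0.078, 0.086, 0.086, 0.085, 0.085, 0.083, 0.004, 0.005, 0.056, 0.072, 0.069, 0.032]
0.56 [0.137, 0.105, 0.109, 0.107, 0.086, 0.086, 0.084, 0.084, 0.004, 0.004, 0.068, 0.069, 0.031, 0.033]
0.6 [0.104, 0.106, 0.11, 0.113, 0.079, 0.006, 0.148, 0.15, 0.149, 0.008, 0.015, 0.003, 0.004, 0.03]
```

```bash
cat >> h.py <<'E'
def go(target,yaw_deg=None):
    """units needed: twist first, then dp in the tool axes after the twist"""
    o=ctrl.get_obs();p=np.array(o['ee_pos']);y=np.degrees(o['eef_rot'][2])
    t=0
    if yaw_deg is not None: t=((y-yaw_deg+180)%360-180); y=yaw_deg
    c,s=np.cos(np.radians(y)),np.sin(np.radians(y));d=np.array(target)-p
    print('t',round(o['time_s'],2),'pos',p.round(4),'twist tot',round(t/4,2),'dp tot',(np.array([c*d[0]+s*d[1],s*d[0]-c*d[1],-d[2]])/.04).round(2))
E
python3 -c "
from h import *
go([.5496,.3947,.10],153.5)"
```

```text
t 1.4 pos [0.144  0.5308 0.2055] twist tot 2.83 dp tot [-10.59   1.48   2.64]
```

step_arm:
  deltas:
    - {"dp":[0,0,0],"twist":0.943}
    - {"dp":[0,0,0],"twist":0.943}
    - {"dp":[0,0,0],"twist":0.943}
    - {"dp":[-0.7,0.1,0],"twist":0}
    - {"dp":[-0.7,0.1,0],"twist":0}
    - {"dp":[-0.7,0.1,0],"twist":0}
    - {"dp":[-0.7,0.1,0],"twist":0}
    - {"dp":[-0.7,0.1,0],"twist":0}
    - {"dp":[-0.7,0.1,0],"twist":0}
    - {"dp":[-0.7,0.1,0],"twist":0}
    - {"dp":[-0.7,0.1,0],"twist":0}
    - {"dp":[-0.7,0.1,0],"twist":0}
  gripper: 0.28
  squeeze: 60

```text
time_s: 2.6
ee_pos: [0.3866, 0.4502, 0.2054]
eef_rot: [3.142, -0.0, 2.679]
force: [-0.1, -0.5, -0.5]
grip_width: 0.06
grip_force: 0.0
```

step_arm:
  deltas:
    - {"dp":[-0.7,0.1,0],"twist":0}
    - {"dp":[-0.7,0.1,0],"twist":0}
    - {"dp":[-0.7,0.1,0],"twist":0}
    - {"dp":[-0.7,0.1,0],"twist":0}
    - {"dp":[-0.7,0.1,0],"twist":0}
    - {"dp":[-0.7,0.1,0],"twist":0}
    - {"dp":[0,0,0.7],"twist":0}
    - {"dp":[0,0,0.7],"twist":0}
    - {"dp":[0,0,0.6],"twist":0}
    - {"dp":[0,0,0.6],"twist":0}
    - {"dp":[0,0,0],"twist":0}
    - {"dp":[0,0,0],"twist":0}

```text
time_s: 3.8
ee_pos: [0.5467, 0.3973, 0.1021]
eef_rot: [3.142, 0.0, 2.679]
force: [-0.5, -0.7, -0.0]
grip_width: 0.0603
grip_force: 0.0
```

```bash
python3 -c "
from h import *
go([.5496,.3947,.014],153.5)
o=ctrl.get_obs();print(o['eef_rot'],o['grip_width'])
"
```

```text
t 3.8 pos [0.5467 0.3973 0.1021] twist tot 0.0 dp tot [-0.09 -0.03  2.2 ]
[3.14156747e+00 9.58680273e-06 2.67933584e+00] 0.06031773822052966
```

step_arm:
  deltas:
    - {"dp":[-0.09,-0.03,0.5],"twist":0}
    - {"dp":[0,0,0.5],"twist":0}
    - {"dp":[0,0,0.4],"twist":0}
    - {"dp":[0,0,0.4],"twist":0}
    - {"dp":[0,0,0.4],"twist":0}
    - {"dp":[0,0,0],"twist":0}
    - {"dp":[0,0,0],"twist":0}

```text
time_s: 4.5
ee_pos: [0.5494, 0.3947, 0.0136]
eef_rot: [3.142, 0.0, 2.679]
force: [-1.1, 0.5, 0.6]
grip_width: 0.0603
grip_force: 0.0
```

step_arm:
  deltas:
    - {"dp":[0,0,0],"twist":0}
    - {"dp":[0,0,0],"twist":0}
    - {"dp":[0,0,0],"twist":0}
    - {"dp":[0,0,0],"twist":0}
    - {"dp":[0,0,0],"twist":0}
    - {"dp":[0,0,0],"twist":0}
  gripper: -1
  squeeze: 12

```text
time_s: 5.1
ee_pos: [0.5495, 0.3946, 0.014]
eef_rot: [3.141, 0.0, 2.679]
force: [-2.0, -2.3, 5.7]
grip_width: 0.0382
grip_force: 12.0
```

step_arm:
  deltas:
    - {"dp":[0,0,-0.4],"twist":0}
    - {"dp":[0,0,-0.4],"twist":0}
    - {"dp":[0,0,-0.4],"twist":0}
    - {"dp":[0,0,-0.4],"twist":0}
    - {"dp":[0,0,-0.5],"twist":0}
    - {"dp":[0,0,-0.5],"twist":0}
    - {"dp":[0,0,-0.5],"twist":0}
    - {"dp":[0,0,-0.5],"twist":0}
    - {"dp":[0,0,-0.5],"twist":0}
    - {"dp":[0,0,-0.5],"twist":0}
    - {"dp":[0,0,0],"twist":0}
    - {"dp":[0,0,0],"twist":0}

```text
time_s: 6.3
ee_pos: [0.5492, 0.3944, 0.1975]
eef_rot: [3.141, 0.0, 2.679]
force: [-0.2, -0.2, -5.5]
grip_width: 0.0379
grip_force: 12.0
```

```bash
python3 -c "
from h import *
p,W=shot('side')
cv2.imwrite('pics/s1.png',cv2.resize(p[80:280,180:420,::-1],None,fx=2.5,fy=2.5))
m=ctrl.cut_out('side','meter')
for r in m[:2]:
  q=W[r['pixels']];print(r['conf'],np.nanpercentile(q,[3,50,97],axis=0).round(3).tolist())
"
```

```text
0.9 [[0.442, 0.367, 0.171], [0.503, 0.398, 0.212], [0.576, 0.434, 0.248]]
```

View pics/s1.png

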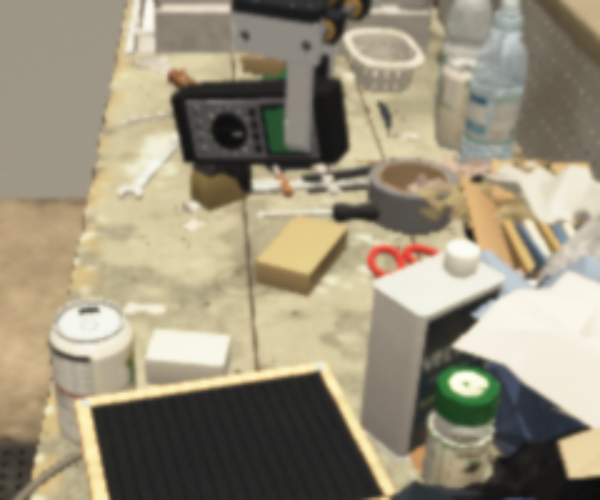

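step_arm:
  deltas:
    - {"dp":[0,0,0],"twist":0}
    - {"dp":[0,0,0],"twist":0}
    - {"dp":[0,0,0],"twist":0}
    - {"dp":[0,0,0],"twist":0}
  squeeze: 7

```text
time_s: 6.8
ee_pos: [0.5493, 0.3945, 0.1972]
eef_rot: [-3.141, -0.0, 2.679]
force: [-0.1, 0.6, -4.3]
grip_width: 0.038
grip_force: 9.0
```

```bash
cat >> h.py <<'E'
def meter(cam='side'):
    p,W=shot(cam)
    for r in ctrl.cut_out(cam,'meter')[:1]:
        q=W[cv2.erode(r['pixels'].astype(np.uint8),np.ones((2,2)))>0];q=q[~np.isnan(q[:,0])];print(r['conf'],np.percentile(q,[3,50,97],axis=0).round(3).tolist())
        h=np.median(q,0);k=(np.linalg.norm(q-h,axis=1)<.13);q=q[k]
        d=q[:,:2]-np.median(q[:,:2],0);_,_,v=np.linalg.svd(d,full_matrices=False);u=v[0]*np.sign(v[0][0])
        a=np.c_[d@u,q[:,2]]*1000;r=cv2.minAreaRect(a.astype(np.float32));print('u',u.round(3),'in-plane',np.round(r[0],0),np.round(r[1],0),round(r[2],1))
    return p,W
E
python3 -c "
from h import *
meter();print(ctrl.get_obs()['force'])
"
```

```text
0.59 [[0.454, 0.365, 0.136], [0.509, 0.392, 0.19], [0.578, 0.421, 0.242]]
u [ 0.929 -0.369] in-plane [  1. 189.] [148.  66.] 34.0
[-0.43559742  0.33006243 -4.29473115]
```

step_arm:
  deltas:
    - {"dp":[0,0,0],"twist":0}
    - {"dp":[0,0,0],"twist":0}
    - {"dp":[0,0,0],"twist":0}
    - {"dp":[0,0,0],"twist":0}
    - {"dp":[0,0,0],"twist":0}
    - {"dp":[0,0,0],"twist":0}
  squeeze: 6

```text
time_s: 7.5
ee_pos: [0.5493, 0.3945, 0.1975]
eef_rot: [-3.142, -0.0, 2.679]
force: [0.2, 1.5, -4.4]
grip_width: 0.0381
grip_force: 7.8
```

```bash
python3 -c "
from h import *
meter();print(ctrl.get_obs()['force'],ctrl.get_obs()['grip_force'])
"
```

```text
0.78 [[0.454, 0.365, 0.134], [0.512, 0.392, 0.191], [0.579, 0.423, 0.243]]
u [ 0.929 -0.37 ] in-plane [ -1. 188.] [149.  66.] 34.3
[-0.22267792 -0.15243204 -4.48874912] 7.775177902076393
```

step_arm:
  deltas:
    - {"dp":[0,0,0],"twist":0}
    - {"dp":[0,0,0],"twist":0}
    - {"dp":[0,0,0],"twist":0}
    - {"dp":[0,0,0],"twist":0}
    - {"dp":[0,0,0],"twist":0}
  squeeze: 5

```text
time_s: 8.1
ee_pos: [0.5493, 0.3945, 0.1974]
eef_rot: [-3.142, -0.0, 2.679]
force: [-0.0, -0.3, -5.1]
grip_width: 0.0381
grip_force: 6.6
```

```bash
python3 -c "
from h import *
meter();print(ctrl.get_obs()['force'],ctrl.get_obs()['grip_force'])
"
```

```text
0.61 [[0.454, 0.365, 0.136], [0.51, 0.393, 0.189], [0.578, 0.421, 0.241]]
u [ 0.93  -0.369] in-plane [  0. 187.] [150.  67.] 34.8
[ 0.19964544 -0.15574452 -4.71494961] 6.552919526584446
```

step_arm:
  deltas:
    - {"dp":[1,0,0],"twist":0}
    - {"dp":[-1,0,0],"twist":0}
    - {"dp":[1,0,0],"twist":0}
    - {"dp":[-1,0,0],"twist":0}
    - {"dp":[1,0,0],"twist":0}
    - {"dp":[-1,0,0],"twist":0}

```text
time_s: 8.8
ee_pos: [0.5439, 0.398, 0.1965]
eef_rot: [-3.139, -0.003, 2.686]
force: [3.0, 0.6, -5.0]
grip_width: 0.0378
grip_force: 5.0
```

```bash
python3 -c "
from h import *
meter();print(ctrl.get_obs()['force'],ctrl.get_obs()['grip_force'])
"
```

```text
0.96 [[0.518, 0.363, 0.065], [0.553, 0.374, 0.138], [0.587, 0.392, 0.204]]
u [ 0.969 -0.249] in-plane [ -4. 131.] [ 68. 147.] 7.9
[-0.29627099 -0.61539399 -4.43477337] 4.929044544696808
```

```bash
python3 -c "
from h import *
p,W=meter()
cv2.imwrite('pics/s2.png',cv2.resize(p[60:260,180:420,::-1],None,fx=2.5,fy=2.5))
"
```

```text
0.56 [[0.501, 0.367, 0.058], [0.537, 0.384, 0.136], [0.577, 0.406, 0.198]]
u [ 0.937 -0.35 ] in-plane [ -5. 125.] [186.  67.] 76.2
```

View pics/s2.png

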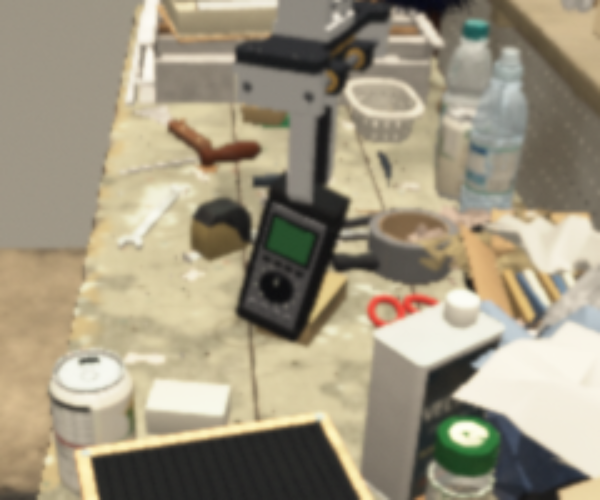

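step_arm:
  deltas:
    - {"dp":[0,0,0],"twist":0}
    - {"dp":[0,0,0],"twist":0}
    - {"dp":[0,0,0],"twist":0}
    - {"dp":[0,0,-0.5],"twist":0}
    - {"dp":[0,0,-0.6],"twist":0}
    - {"dp":[0,0,-0.6],"twist":0}
    - {"dp":[0,0,-0.7],"twist":0}
    - {"dp":[0,0,-0.6],"twist":0}
    - {"dp":[0,0,-0.6],"twist":0}
    - {"dp":[0,0,0],"twist":0.8}
  squeeze: 30

```text
time_s: 10.0
ee_pos: [0.5495, 0.395, 0.3457]
eef_rot: [3.136, 0.003, 2.623]
force: [-0.0, -0.1, -3.7]
grip_width: 0.0368
grip_force: 29.9
```

step_arm:
  deltas:
    - {"dp":[0,0,0],"twist":1}
    - {"dp":[0,0,0],"twist":1}
    - {"dp":[0,0,0],"twist":1}
    - {"dp":[0,0,0],"twist":1}
    - {"dp":[0,0,0],"twist":1}
    - {"dp":[0,0,0],"twist":1}
    - {"dp":[0,0,0],"twist":1}
    - {"dp":[0,0,0],"twist":1}
    - {"dp":[0,0,0],"twist":1}
    - {"dp":[0,0,0],"twist":1}
    - {"dp":[0,0,0],"twist":1}
    - {"dp":[0,0,0],"twist":1}

```text
time_s: 11.2
ee_pos: [0.5491, 0.3947, 0.3415]
eef_rot: [3.142, -0.0, 1.783]
force: [0.2, 0.1, -4.4]
grip_width: 0.0364
grip_force: 29.9
```

```bash
python3 -c "
from h import *
go([.5616,.1381,.34],102.7)
meter();meter('top');print(ctrl.get_obs()['force'],ctrl.get_obs()['grip_force'])
"
```

```text
t 11.2 pos [0.5491 0.3947 0.3415] twist tot -0.14 dp tot [-6.33 -1.1   0.04]
0.68 [[0.528, 0.362, 0.198], [0.549, 0.383, 0.28], [0.577, 0.414, 0.344]]
u [ 0.658 -0.753] in-plane [-15. 266.] [159.  66.] 78.6
0.63 [[0.463, 0.412, 0.208], [0.527, 0.452, 0.227], [0.549, 0.461, 0.481]]
u [0.929 0.37 ] in-plane [  9. 229.] [45. 35.] 87.6
[-0.1236135   0.22665729 -4.42699992] 29.939870587550104
```

step_arm:
  deltas:
    - {"dp":[-0.2,-0.03,0],"twist":0}
    - {"dp":[-0.4,-0.07,0],"twist":0}
    - {"dp":[-0.5,-0.1,0],"twist":0}
    - {"dp":[-0.6,-0.1,0],"twist":0}
    - {"dp":[-0.6,-0.1,0],"twist":0}
    - {"dp":[-0.6,-0.1,0],"twist":0}
    - {"dp":[-0.6,-0.1,0],"twist":0}
    - {"dp":[-0.6,-0.1,0],"twist":0}
    - {"dp":[-0.6,-0.1,0],"twist":0}
    - {"dp":[-0.6,-0.1,0],"twist":0}
    - {"dp":[-0.6,-0.1,0],"twist":0}
    - {"dp":[-0.4,-0.1,0],"twist":0}

```text
time_s: 12.6
ee_pos: [0.5599, 0.137, 0.3417]
eef_rot: [3.141, 0.0, 1.786]
force: [-0.1, -0.5, -4.2]
grip_width: 0.0365
grip_force: 29.9
```

```bash
python3 -c "
from h import *
p,W=meter()
go([.5616,.1381,.34],102.7)
print(ctrl.get_obs()['force'],ctrl.get_obs()['grip_force'],ctrl.get_obs()['grip_width'])
cv2.imwrite('pics/s3.png',cv2.resize(p[40:320,160:440,::-1],None,fx=2.1,fy=2.1))
"
```

```text
0.69 [[0.537, 0.104, 0.198], [0.558, 0.124, 0.286], [0.589, 0.161, 0.346]]
u [ 0.635 -0.772] in-plane [-17. 266.] [162.  70.] 78.8
t 12.7 pos [0.56   0.137  0.3418] twist tot -0.12 dp tot [0.02 0.04 0.04]
[ 0.3609939  -0.47664556 -4.9876166 ] 29.944995185360312 0.036756859473371706
```

View pics/s3.png

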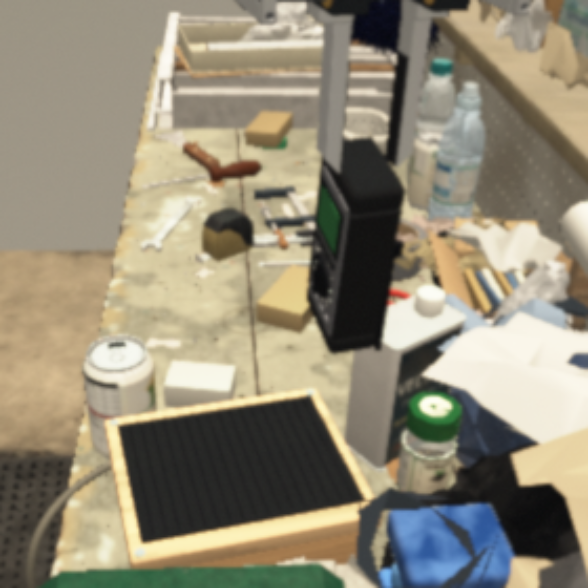

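```bash
cat >> h.py <<'E'
def rf(q):
    a=np.radians(12.7);d=q[:,:2]-[.4753,.1391];return np.c_[d@[np.cos(a),np.sin(a)],d@[-np.sin(a),np.cos(a)],q[:,2]]*1000
def slices(cam='side',lab='meter',i=0):
    p,W=shot(cam);r=ctrl.cut_out(cam,lab)[i];q=W[cv2.erode(r['pixels'].astype(np.uint8),np.ones((2,2)))>0];q=rf(q[~np.isnan(q[:,0])])
    print(cam,lab,r['conf'])
    for z in range(int(np.percentile(q[:,2],1)//10*10),int(np.percentile(q[:,2],99))+1,10):
        s=q[(q[:,2]>=z)&(q[:,2]<z+10)]
        if len(s)>3:print(z,len(s),'xr',np.percentile(s[:,0],[2,50,98]).round(),'yr',np.percentile(s[:,1],[2,50,98]).round())
    return p,W
E
python3 -c "
from h import *
slices();slices('top')
"
```

```text
side meter 0.57
180 10 xr [112. 113. 116.] yr [-17. -15. -12.]
190 81 xr [ 69.  89. 116.] yr [-29. -27.  -8.]
200 168 xr [ 68.  78. 114.] yr [-31. -28.  22.]
210 165 xr [ 66.  79. 114.] yr [-34. -31.  26.]
220 185 xr [ 66.  76. 112.] yr [-35. -33.  17.]
230 166 xr [ 61.  78. 111.] yr [-37. -35.  -4.]
240 192 xr [ 60.  75. 111.] yr [-40. -37.  -1.]
250 203 xr [ 60.  74. 110.] yr [-41. -39.   4.]
260 229 xr [ 60.  70. 109.] yr [-43. -40.  16.]
270 219 xr [ 64.  72. 108.] yr [-45. -42.  18.]
280 230 xr [ 64.  75. 109.] yr [-47. -44.   9.]
290 234 xr [ 63.  73. 105.] yr [-49. -46.   3.]
300 220 xr [63. 71. 99.] yr [-51. -48.  -1.]
310 258 xr [62. 69. 99.] yr [-53. -50.   1.]
320 255 xr [63. 68. 99.] yr [-55. -51.   4.]
330 368 xr [63. 75. 98.] yr [-55. -49.  -4.]
340 356 xr [67. 85. 98.] yr [-43. -23.   1.]
top meter 0.67
190 13 xr [ 68.  69. 114.] yr [-10.   7.  40.]
200 38 xr [ 68.  69. 113.] yr [-16.  22.  42.]
210 110 xr [ 68.  80. 112.] yr [-15.  45.  48.]
220 115 xr [ 66.  75. 111.] yr [-16.  43.  45.]
230 119 xr [ 62.  78. 110.] yr [-22.  41.  43.]
240 140 xr [ 60.  75. 111.] yr [-22.  38.  40.]
250 169 xr [ 60.  73. 110.] yr [-25.  35.  38.]
260 184 xr [ 60.  68. 105.] yr [-21.  27.  35.]
270 170 xr [ 64.  74. 109.] yr [-20.  30.  33.]
280 143 xr [ 63.  75. 102.] yr [-28.  28.  30.]
290 186 xr [ 62.  75. 108.] yr [-24.  25.  28.]
300 167 xr [ 62.  72. 108.] yr [-26.  23.  25.]
310 173 xr [62. 72. 99.] yr [-19.  21.  24.]
320 173 xr [63. 73. 99.] yr [-12.  19.  22.]
330 151 xr [63. 79. 97.] yr [-30.  16.  19.]
340 763 xr [64. 81. 97.] yr [-27.  -1.  16.]
350 25 xr [69. 90. 96.] yr [ 5. 10. 13.]
```

step_arm:
  deltas:
    - {"dp":[0,0,0.3],"twist":0}
    - {"dp":[0,0,0.5],"twist":0}
    - {"dp":[0,0,0.5],"twist":0}
    - {"dp":[0,0,0.5],"twist":0}
    - {"dp":[0,0,0.4],"twist":0}
    - {"dp":[0,0,0.2],"twist":0}
    - {"dp":[0,0,0.1],"twist":0}
    - {"dp":[0,0,0],"twist":0}

```text
time_s: 13.7
ee_pos: [0.56, 0.1392, 0.2412]
eef_rot: [-3.141, -0.0, 1.786]
force: [0.8, -0.6, -4.3]
grip_width: 0.0367
grip_force: 29.9
```

step_arm:
  deltas:
    - {"dp":[0,0,0.1],"twist":0}
    - {"dp":[0,0,0.1],"twist":0}
    - {"dp":[0,0,0],"twist":0}
  squeeze: 20

```text
time_s: 14.0
ee_pos: [0.5604, 0.139, 0.2341]
eef_rot: [3.14, 0.0, 1.786]
force: [-0.1, 0.5, -0.1]
grip_width: 0.0371
grip_force: 20.0
```

step_arm:
  deltas:
    - {"dp":[0,0,0.05],"twist":0}
    - {"dp":[0,0,0.05],"twist":0}
    - {"dp":[0,0,0.1],"twist":0}
    - {"dp":[0,0,0.1],"twist":0}
    - {"dp":[0,0,0],"twist":0}
  squeeze: 8

```text
time_s: 14.5
ee_pos: [0.5611, 0.1392, 0.2233]
eef_rot: [3.137, -0.0, 1.786]
force: [1.9, 1.6, 8.3]
grip_width: 0.0383
grip_force: 8.1
```

```bash
python3 -c "
from h import *
slices();slices('top')
"
```

```text
side meter 0.73
60 7 xr [148. 149. 149.] yr [42. 44. 47.]
70 17 xr [ 98. 117. 149.] yr [-14.  -8.  46.]
80 41 xr [ 74.  97. 149.] yr [-23. -21.  48.]
90 99 xr [ 69.  83. 148.] yr [-24. -22.  43.]
100 113 xr [ 68.  80. 115.] yr [-27. -25.  32.]
110 126 xr [ 67.  77. 114.] yr [-29. -26.  17.]
120 103 xr [ 63.  80. 113.] yr [-31. -29.   2.]
130 138 xr [ 61.  77. 112.] yr [-33. -31.   5.]
140 132 xr [ 61.  74. 111.] yr [-35. -32.  14.]
150 167 xr [ 61.  69. 110.] yr [-37. -30.  19.]
160 138 xr [ 65.  74. 103.] yr [-40. -37.  10.]
170 158 xr [ 65.  76. 109.] yr [-42. -39.  11.]
180 157 xr [ 65.  73. 107.] yr [-44. -41.   9.]
190 153 xr [ 64.  72. 100.] yr [-46. -43.   7.]
200 174 xr [64. 70. 99.] yr [-48. -46.   3.]
210 142 xr [ 65.  74. 100.] yr [-50. -47.  -9.]
220 201 xr [ 65.  78. 100.] yr [-51. -48. -30.]
230 406 xr [ 68.  85. 100.] yr [-45. -25.   1.]
240 31 xr [78. 89. 99.] yr [-3.  4.  8.]
top meter 0.69
90 15 xr [ 68.  69. 113.] yr [ 1. 20. 37.]
100 48 xr [ 68.  78. 111.] yr [-15.  43.  45.]
110 74 xr [ 66.  77. 111.] yr [-21.  41.  44.]
120 83 xr [ 66.  80. 110.] yr [-4. 40. 42.]
130 85 xr [ 61.  76. 110.] yr [-21.  37.  40.]
140 107 xr [ 60.  70. 103.] yr [-26.  35.  38.]
150 126 xr [ 60.  68. 102.] yr [-22.  23.  35.]
160 103 xr [ 64.  76. 108.] yr [-19.  31.  34.]
170 93 xr [ 64.  75. 101.] yr [-21.  29.  31.]
180 110 xr [ 64.  76. 107.] yr [-18.  27.  29.]
190 114 xr [ 63.  78. 108.] yr [-13.  24.  27.]
200 105 xr [ 63.  75. 101.] yr [-9. 23. 25.]
210 112 xr [ 63.  73. 100.] yr [-9. 20. 23.]
220 102 xr [62. 77. 99.] yr [-7. 18. 20.]
230 423 xr [64. 81. 98.] yr [-20.  -1.  18.]
240 108 xr [69. 85. 97.] yr [ 0.  9. 15.]
```

step_arm:
  deltas:
    - {"dp":[0.1,0,0.01],"twist":0}
    - {"dp":[0.1,0,0.01],"twist":0}
    - {"dp":[0.1,0,0.01],"twist":0}
    - {"dp":[0.1,0,0.01],"twist":0}
    - {"dp":[0.1,0,0.01],"twist":0}
    - {"dp":[0.1,0,0.01],"twist":0}
    - {"dp":[0.1,0,0.01],"twist":0}
    - {"dp":[0.08,0,0.01],"twist":0}
    - {"dp":[0,0,0],"twist":0}

```text
time_s: 15.6
ee_pos: [0.5541, 0.1696, 0.2195]
eef_rot: [3.139, 0.001, 1.786]
force: [2.6, -1.4, 8.0]
grip_width: 0.038
grip_force: 8.1
```

```bash
python3 -c "
from h import *
slices();slices('top')
"
```

```text
side meter 0.82
80 56 xr [ 70.  89. 117.] yr [-21. -19.  25.]
90 146 xr [ 69.  82. 116.] yr [-22. -19.  31.]
100 125 xr [ 67.  81. 115.] yr [-21. -19.  27.]
110 135 xr [ 68.  82. 114.] yr [-22. -20.  16.]
120 138 xr [ 62.  81. 113.] yr [-22. -20.  11.]
130 149 xr [ 61.  78. 112.] yr [-21. -19.  12.]
140 176 xr [ 61.  78. 146.] yr [-21. -19.  72.]
150 163 xr [ 62.  76. 110.] yr [-21. -19.  29.]
160 160 xr [ 65.  75. 109.] yr [-21. -19.  29.]
170 164 xr [ 65.  78. 109.] yr [-21. -19.  25.]
180 172 xr [ 64.  77. 108.] yr [-21. -19.  26.]
190 162 xr [ 64.  74. 101.] yr [-21. -19.  26.]
200 175 xr [ 64.  73. 101.] yr [-21. -19.  24.]
210 144 xr [ 65.  79. 100.] yr [-21. -19.   8.]
220 142 xr [ 65.  79. 101.] yr [-21. -19.  -2.]
230 364 xr [ 67.  85. 100.] yr [-19.   2.  35.]
top meter 0.75
90 39 xr [68. 69. 97.] yr [-15.  41.  49.]
100 39 xr [66. 70. 99.] yr [-14.  47.  49.]
110 50 xr [66. 69. 97.] yr [-14.  41.  49.]
120 51 xr [ 60.  70. 101.] yr [-13.  48.  49.]
130 59 xr [60. 67. 99.] yr [-15.  36.  49.]
140 81 xr [60. 66. 98.] yr [-6. 31. 49.]
150 75 xr [60. 66. 98.] yr [ 3. 35. 49.]
160 54 xr [64. 68. 97.] yr [ 8. 45. 49.]
170 60 xr [64. 69. 97.] yr [11. 48. 49.]
180 59 xr [ 63.  68. 107.] yr [15. 47. 49.]
190 60 xr [63. 71. 99.] yr [17. 48. 49.]
200 67 xr [63. 66. 97.] yr [21. 46. 49.]
210 56 xr [64. 72. 99.] yr [23. 48. 49.]
220 103 xr [64. 70. 95.] yr [24. 46. 49.]
230 424 xr [66. 84. 98.] yr [13. 33. 48.]
```

step_arm:
  deltas:
    - {"dp":[0,0,0.1],"twist":0}
    - {"dp":[0,0,0.1],"twist":0}
    - {"dp":[0,0,0.1],"twist":0}
    - {"dp":[0,0,0.1],"twist":0}
    - {"dp":[0,0,0.1],"twist":0}
    - {"dp":[0,0,0.1],"twist":0}
    - {"dp":[0,0,0],"twist":0}
  squeeze: 7

```text
time_s: 16.5
ee_pos: [0.5544, 0.1696, 0.1954]
eef_rot: [3.138, -0.0, 1.786]
force: [4.0, 1.3, 4.8]
grip_width: 0.0392
grip_force: 7.1
```

step_arm:
  deltas:
    - {"dp":[0,0,0],"twist":0}
    - {"dp":[0,0,0],"twist":0}
    - {"dp":[0,0,0],"twist":0}
    - {"dp":[0,0,-0.05],"twist":0}
    - {"dp":[0,0,-0.05],"twist":0}
    - {"dp":[0,0,0],"twist":0}
  squeeze: 60

```text
time_s: 17.1
ee_pos: [0.5531, 0.1693, 0.1979]
eef_rot: [-3.14, 0.0, 1.786]
force: [-0.9, -0.2, -4.0]
grip_width: 0.0374
grip_force: 59.6
```

```bash
python3 -c "
from h import *
p,W=slices()
cv2.imwrite('pics/s4.png',cv2.resize(p[80:330,200:430,::-1],None,fx=2.4,fy=2.4))
"
```

```text
side meter 0.79
80 40 xr [ 69.  91. 112.] yr [-21. -17.  -7.]
90 140 xr [ 65.  77. 112.] yr [-22. -19.  29.]
100 117 xr [ 63.  80. 111.] yr [-22. -20.  26.]
110 155 xr [ 63.  76. 110.] yr [-22. -20.  25.]
120 132 xr [ 59.  78. 123.] yr [-22. -20.  29.]
130 154 xr [ 58.  77. 139.] yr [-22. -20.  60.]
140 166 xr [ 57.  74. 140.] yr [-22. -20.  62.]
150 177 xr [ 59.  72. 108.] yr [-22. -19.  29.]
160 165 xr [ 62.  72. 106.] yr [-22. -20.  30.]
170 162 xr [ 62.  77. 107.] yr [-22. -20.  29.]
180 170 xr [ 62.  75. 106.] yr [-22. -20.  20.]
190 146 xr [62. 75. 99.] yr [-22. -20.   8.]
200 136 xr [62. 78. 99.] yr [-22. -20.  -2.]
210 149 xr [ 63.  78. 100.] yr [-22. -20.  -3.]
220 128 xr [64. 77. 99.] yr [-22. -20.  -5.]
230 401 xr [65. 83. 98.] yr [-21.  -1.  35.]
```

View pics/s4.png

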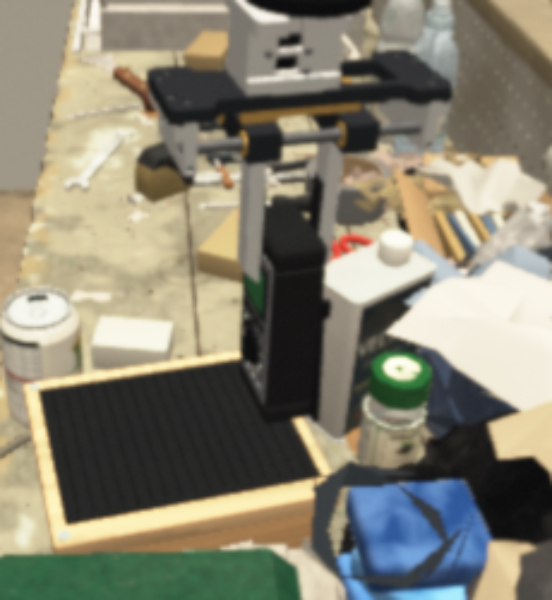

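step_arm:
  deltas:
    - {"dp":[0,-0.1,0.03],"twist":0}
    - {"dp":[0,-0.1,0],"twist":0}
    - {"dp":[0,-0.15,0],"twist":0}
    - {"dp":[0,0,0],"twist":0}

```text
time_s: 17.6
ee_pos: [0.539, 0.1663, 0.1972]
eef_rot: [-3.141, -0.0, 1.786]
force: [-0.1, -0.1, -4.9]
grip_width: 0.0375
grip_force: 59.6
```

step_arm:
  deltas:
    - {"dp":[0,-0.15,0],"twist":0}
    - {"dp":[0,-0.15,0],"twist":0}
    - {"dp":[0,-0.2,0],"twist":0}
    - {"dp":[0,-0.2,0],"twist":0}
    - {"dp":[0,-0.2,0],"twist":0}

```text
time_s: 18.1
ee_pos: [0.5038, 0.1586, 0.1971]
eef_rot: [3.142, 0.0, 1.786]
force: [-1.0, 0.4, -4.7]
grip_width: 0.0383
grip_force: 59.6
```

```bash
python3 -c "
from h import *
p,W=slices()
slices('side','meter_leg')
cv2.imwrite('pics/s5.png',cv2.resize(p[80:330,200:430,::-1],None,fx=2.4,fy=2.4))
"
```

```text
side meter 0.94
80 35 xr [18. 37. 99.] yr [-21. -19.  -9.]
90 115 xr [15. 31. 95.] yr [-21. -20.  20.]
100 110 xr [13. 30. 90.] yr [-21. -20.   6.]
110 136 xr [13. 25. 84.] yr [-22. -19.  17.]
120 128 xr [10. 30. 81.] yr [-22. -20.   9.]
130 136 xr [ 8. 27. 76.] yr [-22. -20.  10.]
140 146 xr [ 8. 23. 70.] yr [-22. -20.   9.]
150 149 xr [10. 24. 65.] yr [-22. -19.  20.]
160 142 xr [12. 24. 50.] yr [-22. -20.  20.]
170 152 xr [12. 28. 58.] yr [-22. -20.  16.]
180 162 xr [12. 28. 55.] yr [-22. -20.  14.]
190 143 xr [12. 28. 49.] yr [-22. -20.   1.]
200 131 xr [12. 27. 47.] yr [-21. -20.  -6.]
210 143 xr [13. 28. 48.] yr [-22. -19.  -2.]
220 139 xr [13. 27. 48.] yr [-22. -20.  -5.]
230 412 xr [15. 32. 47.] yr [-20.   1.  35.]
side meter_leg 0.57
80 29 xr [18. 33. 98.] yr [-21. -19. -10.]
90 129 xr [14. 29. 94.] yr [-22. -19.  21.]
100 104 xr [13. 32. 91.] yr [-22. -20.  14.]
110 131 xr [13. 25. 83.] yr [-21. -19.  18.]
120 114 xr [10. 26. 50.] yr [-22. -20.   9.]
130 141 xr [ 8. 26. 73.] yr [-22. -20.  10.]
140 153 xr [ 8. 25. 71.] yr [-22. -20.  10.]
150 166 xr [10. 27. 68.] yr [-22. -20.  19.]
160 165 xr [12. 25. 63.] yr [-22. -20.  23.]
170 154 xr [12. 28. 57.] yr [-22. -20.  25.]
180 167 xr [12. 28. 56.] yr [-22. -20.  19.]
190 144 xr [12. 26. 49.] yr [-22. -20.   6.]
200 142 xr [12. 27. 50.] yr [-22. -20.   2.]
210 145 xr [13. 28. 49.] yr [-21. -20.   0.]
220 142 xr [13. 28. 49.] yr [-22. -20.  -5.]
230 402 xr [15. 32. 48.] yr [-20.  -1.  33.]
```

View pics/s5.png

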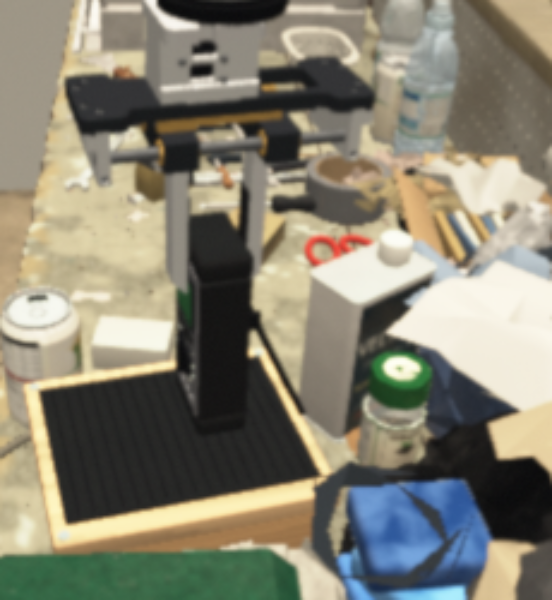

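step_arm:
  deltas:
    - {"dp":[0,0,-0.5],"twist":0}
    - {"dp":[0,0,-0.5],"twist":0}
    - {"dp":[-0.06,-0.65,0],"twist":0}
    - {"dp":[-0.06,-0.65,0],"twist":0}
    - {"dp":[-0.05,-0.65,0],"twist":0}
    - {"dp":[-0.05,-0.65,0],"twist":0}
    - {"dp":[-0.05,-0.65,0],"twist":0}
    - {"dp":[-0.05,-0.6,0],"twist":0}
    - {"dp":[0,0,0.5],"twist":0}
    - {"dp":[0,0,0.3],"twist":0}
    - {"dp":[0,0,0],"twist":0}

```text
time_s: 19.4
ee_pos: [0.3565, 0.1133, 0.2038]
eef_rot: [-3.139, -0.0, 1.786]
force: [0.5, -0.5, -4.8]
grip_width: 0.0376
grip_force: 59.8
```

```bash
python3 -c "
from h import *
p,W=slices('side')
o=ctrl.get_obs();print(o['qpos'],rf(np.array([o['ee_pos']])),o['force'])
"
```

```text
side meter 0.89
80 22 xr [-61. -57. -51.] yr [-22.  11.  61.]
90 131 xr [-136.  -62.  -53.] yr [-33. -23.  17.]
100 150 xr [-139. -115.  -58.] yr [-33. -31.  18.]
110 146 xr [-141. -117.  -63.] yr [-33. -31.  18.]
120 162 xr [-140. -116.  -67.] yr [-34. -31.  17.]
130 179 xr [-145. -115.  -72.] yr [-33. -31.  16.]
140 192 xr [-145. -116.  -76.] yr [-33. -31.  18.]
150 201 xr [-146. -117.  -81.] yr [-33. -31.  17.]
160 189 xr [-143. -115.  -85.] yr [-33. -31.  17.]
170 198 xr [-141. -116.  -90.] yr [-33. -31.  16.]
180 210 xr [-140. -113.  -94.] yr [-34. -31.   9.]
190 170 xr [-139. -118.  -97.] yr [-34. -32.  -4.]
200 153 xr [-140. -121. -103.] yr [-33. -32. -22.]
210 151 xr [-140. -121. -104.] yr [-34. -32. -25.]
220 158 xr [-139. -122. -104.] yr [-34. -32. -25.]
230 286 xr [-139. -122. -103.] yr [-33. -30.  21.]
240 432 xr [-137. -121. -106.] yr [-29.  -3.  26.]
[ 2.09875669e-01 -1.03832218e-01  1.96474345e+00 -2.11193622e-06
  1.28109148e+00 -5.08392307e-03] [[-120.82491192    0.99843357  205.27667492]] [-0.33424889 -0.68577554 -4.57135746]
```

step_arm:
  deltas:
    - {"dp":[0,0,0.1],"twist":0}
    - {"dp":[0,-0.05,0.05],"twist":0}
    - {"dp":[0,-0.15,0.08],"twist":0}
    - {"dp":[0,-0.15,0.09],"twist":0}
    - {"dp":[0,-0.17,0.12],"twist":0}
    - {"dp":[0,-0.17,0.12],"twist":0}
    - {"dp":[0,-0.14,0.14],"twist":0}
    - {"dp":[0,-0.14,0.14],"twist":0}
    - {"dp":[0,0,0],"twist":0}

```text
time_s: 20.4
ee_pos: [0.3181, 0.105, 0.1706]
eef_rot: [-3.14, 0.0, 1.786]
force: [0.1, 1.6, -3.8]
grip_width: 0.0381
grip_force: 59.8
```

```bash
python3 -c "
from h import *
p,W=slices('side')
o=ctrl.get_obs();print(o['qpos'],rf(np.array([o['ee_pos']])),o['force'])
"
```

```text
side meter 0.58
60 96 xr [-178. -160. -141.] yr [-33. -32.   8.]
70 99 xr [-176. -158. -141.] yr [-33. -31.   1.]
80 157 xr [-176. -151.  -50.] yr [-33. -31.  23.]
90 235 xr [-177. -141.  -55.] yr [-33. -23.  19.]
100 192 xr [-177. -146.  -70.] yr [-33. -30.  20.]
110 265 xr [-182.  -93.  -81.] yr [-33. -20.  20.]
120 279 xr [-184. -142.  -94.] yr [-33. -21.  19.]
130 279 xr [-178. -118. -106.] yr [-33. -21.  19.]
140 259 xr [-178. -141. -119.] yr [-33. -27.  17.]
150 236 xr [-178. -146. -132.] yr [-33. -30.  14.]
160 142 xr [-178. -160. -142.] yr [-33. -32. -14.]
170 144 xr [-178. -161. -142.] yr [-33. -31. -24.]
180 154 xr [-178. -161. -143.] yr [-33. -31. -24.]
190 142 xr [-178. -160. -143.] yr [-33. -31. -26.]
200 674 xr [-178. -160. -143.] yr [-32. -10.  25.]
[ 2.09226662e-01 -1.65157889e-01  2.09997245e+00 -1.58046624e-06
  1.20675310e+00 -5.65201222e-03] [[-159.94288914    1.2427442   171.44834891]] [-0.06120951  0.16469548 -4.63207957]
```

step_arm:
  deltas:
    - {"dp":[0,-0.12,0.15],"twist":0}
    - {"dp":[0,-0.12,0.15],"twist":0}
    - {"dp":[0,-0.1,0.15],"twist":0}
    - {"dp":[0,-0.04,0.12],"twist":0}
    - {"dp":[0,0,0],"twist":0}

```text
time_s: 21.0
ee_pos: [0.3039, 0.1019, 0.149]
eef_rot: [3.141, 0.0, 1.786]
force: [-8.6, -2.3, 13.6]
grip_width: 0.0378
grip_force: 60.0
```

```bash
cat >> h.py <<'E'
def leg():
    p,W=shot('side');r=ctrl.cut_out('side','meter')[0];q=rf(W[r['pixels']]);q=q[~np.isnan(q[:,0])]
    o=ctrl.get_obs();t=rf(np.array([o['ee_pos']]))[0]
    q=q[(q[:,0]>t[0]+32)&(q[:,0]<t[0]+130)&(q[:,2]>75)&(q[:,1]>-26)&(q[:,1]<-5)]
    # upper surface line
    k=cv2.fitLine(q[:,[0,2]].astype(np.float32),cv2.DIST_HUBER,0,.01,.01).ravel()
    print('leg from vertical',np.arctan2(abs(k[0]),abs(k[1])).round(3),len(q),'end xr',np.percentile(q[:,0],[2,98]).round(),'z',np.percentile(q[:,2],[2,98]).round(),'tcp',t.round(1),'F',o['force'].round(1))
E
python3 -c "
from h import *
leg()
"
```

```text
leg from vertical 1.135 425 end xr [-141.  -56.] z [ 87. 127.] tcp [-175.     1.4  149.3] F [-8.2 -0.4 10.6]
```

step_arm:
  deltas:
    - {"dp":[0,-0.03,0.1],"twist":0}
    - {"dp":[0,0,0.05],"twist":0}
    - {"dp":[0,0,0],"twist":0}

```text
time_s: 21.4
ee_pos: [0.3036, 0.1019, 0.1442]
eef_rot: [3.138, -0.0, 1.786]
force: [-17.8, -3.4, 27.9]
grip_width: 0.0383
grip_force: 60.7
```

```bash
python3 -c "
from h import *
leg();slices()
"
```

```text
leg from vertical 1.168 411 end xr [-140.  -55.] z [ 88. 124.] tcp [-175.6    1.5  144.3] F [-18.4  -3.2  26.9]
side meter 0.67
30 45 xr [-186. -173. -156.] yr [-33. -31. -29.]
40 95 xr [-188. -170. -153.] yr [-33. -31. -24.]
50 101 xr [-188. -170. -154.] yr [-33. -32. -22.]
60 108 xr [-188. -170. -153.] yr [-33. -31.   5.]
70 117 xr [-188. -169. -154.] yr [-33. -31.   9.]
80 189 xr [-188. -158.  -52.] yr [-33. -30.  15.]
90 269 xr [-190.  -82.  -58.] yr [-33. -21.  19.]
100 367 xr [-189. -101.  -84.] yr [-33. -15.  18.]
110 386 xr [-191. -124. -106.] yr [-33. -13.  18.]
120 306 xr [-191. -151. -129.] yr [-32. -22.  18.]
130 169 xr [-190. -166. -150.] yr [-33. -31.   3.]
140 134 xr [-192. -172. -156.] yr [-33. -31. -20.]
150 129 xr [-192. -175. -157.] yr [-33. -31. -25.]
160 145 xr [-193. -175. -157.] yr [-32. -31. -22.]
170 201 xr [-194. -174. -157.] yr [-33. -31.   3.]
180 527 xr [-192. -176. -160.] yr [-30.  -4.  27.]
```

step_arm:
  deltas:
    - {"dp":[0,0,-0.3],"twist":0}
    - {"dp":[0,0,-0.5],"twist":0}
    - {"dp":[0,0,-0.5],"twist":0}
    - {"dp":[0,0,-0.5],"twist":0}
    - {"dp":[0,0.5,0],"twist":0}
    - {"dp":[0,0.5,0],"twist":0}
    - {"dp":[0,0.5,0],"twist":0}
    - {"dp":[0,0.5,0],"twist":0}
    - {"dp":[0,0.5,0],"twist":0}
    - {"dp":[0,0,0.2],"twist":0}
    - {"dp":[0,0,0],"twist":0}

```text
time_s: 22.7
ee_pos: [0.3997, 0.1228, 0.205]
eef_rot: [-3.139, -0.0, 1.786]
force: [-1.0, -0.4, -4.4]
grip_width: 0.0372
grip_force: 59.7
```

```bash
python3 -c "
from h import *
leg();p,W=slices()
cv2.imwrite('pics/s6.png',cv2.resize(p[80:330,170:430,::-1],None,fx=2.3,fy=2.3))
"
```

```text
leg from vertical 1.117 365 end xr [-42.  41.] z [142. 183.] tcp [-77.2   0.7 206.3] F [-0.1 -0.1 -3.7]
side meter 0.68
0 5 xr [-3. 71. 74.] yr [199. 204. 261.]
20 7 xr [-17.  -9.  -2.] yr [171. 196. 202.]
140 143 xr [25. 35. 45.] yr [-24.  -4.  18.]
150 112 xr [ 5. 14. 27.] yr [-24.  -9.  20.]
160 187 xr [-13.  -3.   8.] yr [-23.  -5.  17.]
170 203 xr [-34. -23. -12.] yr [-24.  -5.  19.]
180 136 xr [-50. -39. -32.] yr [-23.  -5.  18.]
190 11 xr [-55. -53. -52.] yr [-26. -15.  -5.]
```

View pics/s6.png

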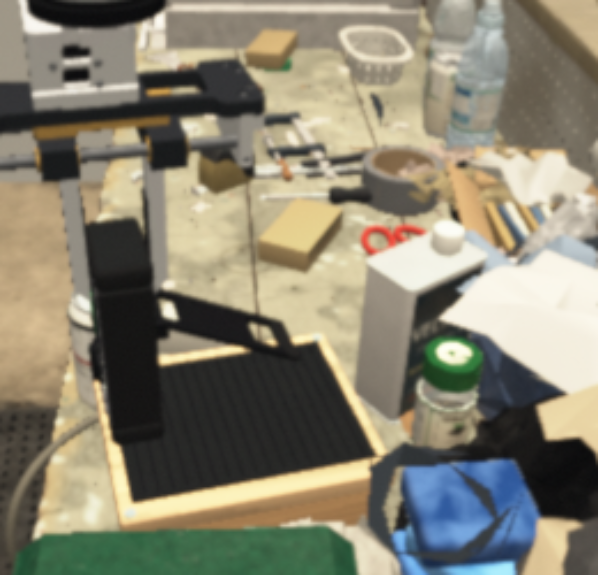

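step_arm:
  deltas:
    - {"dp":[0,0,0.1],"twist":0}
    - {"dp":[0,0,0.1],"twist":0}
    - {"dp":[0,0,0.05],"twist":0}
    - {"dp":[0,0,0],"twist":0}

```text
time_s: 23.3
ee_pos: [0.4004, 0.1229, 0.1963]
eef_rot: [-3.141, 0.0, 1.786]
force: [-0.5, 0.0, -4.6]
grip_width: 0.0377
grip_force: 59.7
```

step_arm:
  deltas:
    - {"dp":[0,0,0.05],"twist":0}
    - {"dp":[0,0,0.05],"twist":0}
    - {"dp":[0,0,0],"twist":0}

```text
time_s: 23.6
ee_pos: [0.4015, 0.1232, 0.1949]
eef_rot: [3.138, 0.0, 1.786]
force: [-4.0, -0.3, 21.1]
grip_width: 0.0375
grip_force: 60.0
```

step_arm:
  deltas:
    - {"dp":[0,0,-0.03],"twist":0}
    - {"dp":[0,0,0],"twist":0}
    - {"dp":[0,0,0],"twist":0}
  squeeze: 15

```text
time_s: 23.9
ee_pos: [0.4013, 0.1231, 0.1949]
eef_rot: [3.139, -0.0, 1.786]
force: [0.0, 0.1, 9.4]
grip_width: 0.0382
grip_force: 15.0
```

step_arm:
  deltas:
    - {"dp":[0,0,0],"twist":0}
    - {"dp":[0,0,0],"twist":0}
    - {"dp":[0,0,0],"twist":0}
    - {"dp":[0,0,-0.1],"twist":0}
    - {"dp":[0,0,0],"twist":0}
  gripper: 0.4

```text
time_s: 24.4
ee_pos: [0.4008, 0.123, 0.1983]
eef_rot: [3.141, -0.0, 1.786]
force: [0.1, 0.1, -0.5]
grip_width: 0.0655
grip_force: 0.0
```

```bash
python3 -c "
from h import *
leg();slices();slices('top')
"
```

```text
leg from vertical 1.107 368 end xr [-42.  43.] z [130. 174.] tcp [-76.4   0.7 197.9] F [-0.4  0.4  0. ]
side meter 0.96
80 31 xr [-89. -74. -61.] yr [-34. -32. -30.]
90 96 xr [-92. -75. -58.] yr [-33. -32. -29.]
100 104 xr [-94. -76. -58.] yr [-34. -32. -25.]
110 111 xr [-95. -79. -60.] yr [-34. -32. -10.]
120 117 xr [-96. -76. -59.] yr [-34. -32. -12.]
130 254 xr [-97.  19.  43.] yr [-34. -22.  15.]
140 245 xr [-98. -66.  23.] yr [-34. -24.  16.]
150 317 xr [-97. -12.   5.] yr [-34. -20.  18.]
160 315 xr [-95. -31. -14.] yr [-33. -18.  17.]
170 262 xr [-95. -60. -34.] yr [-34. -29.  17.]
180 167 xr [-95. -73. -51.] yr [-34. -32. -11.]
190 141 xr [-96. -78. -59.] yr [-33. -32. -19.]
200 152 xr [-95. -78. -58.] yr [-34. -32. -22.]
210 146 xr [-94. -77. -58.] yr [-34. -32. -20.]
220 173 xr [-94. -78. -59.] yr [-33. -32. -14.]
230 492 xr [-92. -76. -59.] yr [-31.  -7.  23.]
top meter 0.93
80 9 xr [36. 38. 39.] yr [-28. -23.   1.]
90 22 xr [-94. -77. -63.] yr [30. 35. 37.]
100 27 xr [-96. -78. -64.] yr [21. 35. 37.]
110 31 xr [-96. -82. -61.] yr [22. 35. 37.]
120 33 xr [-100.  -79.  -24.] yr [ 5. 35. 37.]
130 215 xr [-97.  34.  42.] yr [-18.   8.  37.]
140 202 xr [-98.   8.  23.] yr [-16.  12.  37.]
150 295 xr [-99.  -8.   5.] yr [-13.   8.  37.]
160 213 xr [-94. -26. -14.] yr [-6. 12. 37.]
170 112 xr [-94. -52. -32.] yr [-11.  21.  37.]
180 66 xr [-95. -70. -52.] yr [-10.  36.  37.]
190 40 xr [-95. -76. -59.] yr [25. 36. 37.]
200 64 xr [-97. -83. -59.] yr [ 3. 36. 37.]
210 51 xr [-94. -75. -57.] yr [12. 36. 37.]
220 149 xr [-95. -75. -56.] yr [ 6. 31. 37.]
230 458 xr [-93. -76. -59.] yr [ 4. 20. 34.]
```

step_arm:
  deltas:
    - {"dp":[0,0.15,0],"twist":0}
    - {"dp":[0,0.15,0],"twist":0}
    - {"dp":[0,0.1,0],"twist":0}
    - {"dp":[0,0.1,0],"twist":0}
    - {"dp":[0,0.1,0],"twist":0}
    - {"dp":[0,0.1,0],"twist":0}
    - {"dp":[0,0.1,0],"twist":0}
    - {"dp":[0,0.1,0],"twist":0}
    - {"dp":[0,0,0],"twist":0}

```text
time_s: 25.6
ee_pos: [0.4361, 0.1307, 0.1978]
eef_rot: [3.142, -0.0, 1.786]
force: [0.5, 0.0, 1.2]
grip_width: 0.0655
grip_force: 0.0
```

```bash
python3 -c "
from h import *
leg();slices()
"
```

```text
leg from vertical 0.867 241 end xr [-7. 52.] z [105. 157.] tcp [-40.4   0.4 197.8] F [ 0.2  0.3 -0.2]
side meter 0.74
90 103 xr [-88. -65.  53.] yr [-34. -32.   5.]
100 232 xr [-89. -66.  50.] yr [-33. -24.  18.]
110 181 xr [-86. -64.  39.] yr [-34. -31.  16.]
120 239 xr [-85. -62.  30.] yr [-33. -24.  15.]
130 224 xr [-83. -54.  20.] yr [-34. -31.  15.]
140 246 xr [-82. -55.  10.] yr [-34. -26.  12.]
150 272 xr [-78. -51.   0.] yr [-33. -23.  15.]
160 236 xr [-74. -54. -10.] yr [-34. -31.  13.]
170 219 xr [-67. -53. -18.] yr [-34. -31.  14.]
180 188 xr [-63. -51. -24.] yr [-34. -32.  10.]
190 201 xr [-60. -47. -20.] yr [-34. -32.  11.]
200 206 xr [-57. -44. -17.] yr [-34. -32.  13.]
210 238 xr [-53. -46. -14.] yr [-34. -31.  19.]
220 380 xr [-48. -23. -11.] yr [-33. -18.  24.]
230 269 xr [-45. -36. -26.] yr [-32.  -7.  23.]
```

step_arm:
  deltas:
    - {"dp":[0,0.1,0],"twist":0}
    - {"dp":[0,0.1,0],"twist":0}
    - {"dp":[0,0.1,0],"twist":0}
    - {"dp":[0,0.1,0],"twist":0}
    - {"dp":[0,0.1,0],"twist":0}
    - {"dp":[0,0,0],"twist":0}
    - {"dp":[0,0,0],"twist":0}

```text
time_s: 26.5
ee_pos: [0.4553, 0.1349, 0.1978]
eef_rot: [-3.141, -0.0, 1.786]
force: [-0.4, 0.8, -0.7]
grip_width: 0.0657
grip_force: 0.0
```

```bash
python3 -c "
from h import *
leg();slices()
"
```

```text
leg from vertical 0.7 158 end xr [12. 54.] z [ 87. 138.] tcp [-20.5   0.3 197.8] F [0.6 0.6 0.1]
side meter 0.92
90 128 xr [-82. -55.  52.] yr [-33. -30.  15.]
100 172 xr [-87. -70.  43.] yr [-33. -31.  18.]
110 192 xr [-85. -63.  35.] yr [-34. -31.  16.]
120 236 xr [-83. -65.  27.] yr [-34. -24.  16.]
130 212 xr [-79. -55.  19.] yr [-34. -31.  12.]
140 244 xr [-77. -55.  10.] yr [-34. -26.  13.]
150 258 xr [-73. -51.   2.] yr [-33. -24.  14.]
160 229 xr [-70. -52. -11.] yr [-34. -31.  15.]
170 224 xr [-61. -49. -12.] yr [-34. -31.  16.]
180 198 xr [-56. -43. -16.] yr [-34. -32.   7.]
190 203 xr [-52. -38. -10.] yr [-34. -32.  -1.]
200 223 xr [-48. -39.  -6.] yr [-34. -31.  13.]
210 258 xr [-43. -35.  -1.] yr [-34. -31.  19.]
220 404 xr [-37. -16.  -1.] yr [-33. -13.  24.]
230 172 xr [-34. -28. -21.] yr [-31.  -7.  22.]
```

step_arm:
  deltas:
    - {"dp":[0,0,0],"twist":0}
    - {"dp":[0,0,0],"twist":0}
    - {"dp":[0,0,0],"twist":0}
    - {"dp":[0,0,0],"twist":0}
    - {"dp":[0,0,-0.4],"twist":0}
    - {"dp":[0,0,-0.6],"twist":0}
    - {"dp":[0,0,-0.7],"twist":0}
    - {"dp":[0,0,-0.7],"twist":0}
    - {"dp":[0,0,-0.6],"twist":0}
    - {"dp":[0,0,0],"twist":0}
    - {"dp":[0,0,0],"twist":0}
  gripper: 1

```text
time_s: 27.8
ee_pos: [0.4553, 0.1349, 0.3174]
eef_rot: [-3.142, 0.0, 1.786]
force: [-0.4, 0.4, 0.4]
grip_width: 0.0938
grip_force: 0.0
```

```bash
python3 -c "
from h import *
p,W=slices()
cv2.imwrite('pics/s7.png',cv2.resize(p[80:330,170:430,::-1],None,fx=2.3,fy=2.3))
"
```

```text
side meter 0.57
80 41 xr [-66.  46.  57.] yr [-33.  18.  59.]
90 142 xr [-81.  42.  53.] yr [-34. -24.  16.]
100 192 xr [-88. -71.  42.] yr [-33. -31.  15.]
110 187 xr [-85. -64.  34.] yr [-34. -31.  14.]
120 245 xr [-82. -64.  27.] yr [-34. -25.  24.]
130 229 xr [-78. -56.  18.] yr [-34. -31.  23.]
140 241 xr [-78. -55.  10.] yr [-34. -25.  15.]
150 274 xr [-74. -52.   2.] yr [-34. -25.  16.]
160 242 xr [-69. -53. -13.] yr [-34. -31.  18.]
170 226 xr [-61. -49. -12.] yr [-34. -31.  20.]
180 214 xr [-56. -45. -15.] yr [-34. -32.  17.]
190 222 xr [-52. -42. -11.] yr [-34. -32.  14.]
200 221 xr [-48. -37.  -7.] yr [-34. -32.  12.]
210 253 xr [-43. -37.  -4.] yr [-34. -31.  21.]
220 392 xr [-37. -17.  -3.] yr [-34. -16.  23.]
230 175 xr [-33. -28. -21.] yr [-31.  -6.  24.]
```

View pics/s7.png

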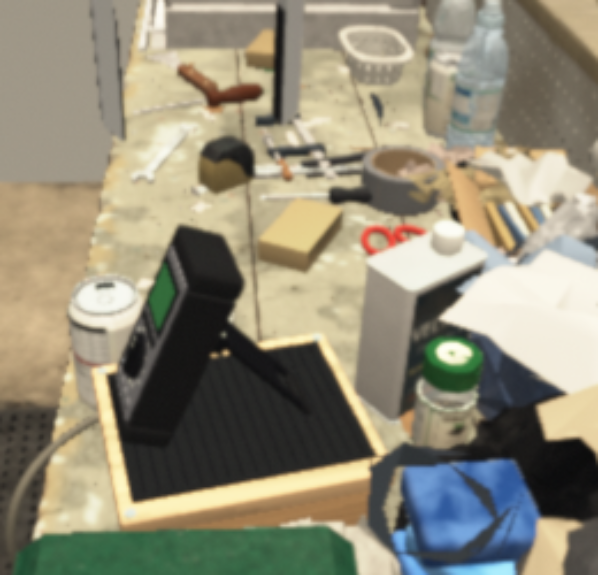

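The meter now leans on its stand on the pad, with the display towards the robot. It spans about px (115–310, 230–440), and the fingers are well clear of it.

```bash
python3 -c "
from h import *
print(ctrl.hand_in())"
```

```text
the job is handed in; nothing more can be done
None
```

I stood the meter on the riser pad with its stand locked in the end detent and the display facing the robot's side, then handed the job in at about 28 s of the 67 s. No verdict came back; my last camera measurements had the lean (about 23°), position and squareness inside the limits, and the cartons, cans and jar looked unmoved, though I did not re-measure them.

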